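Find the rocking corner of the weighing slab and shim it

TASK

The stone weighing slab rocks because the rubber pad under one of its corners has gone soft: press down on its corners with a fingertip, one after another, until you find the one that gives. Push only that corner's blue horseshoe shim in under the slab until its tab meets the slab's edge, leaving the other three shims where they are, then press firmly on the same corner once more so that it beds down on the shim and no longer rocks. Grasp and lift nothing, do not shove the slab out of place, and leave the vials, marker, tweezers and scissors around it alone.

Things in the scene. Friction and masses are not known exactly. Their poses are not given: they have to be found in the camera images.
- slab: Pale stone weighing slab, 160 (x) x 180 (y) x 30 mm, 3.2 kg, lying loose on four round rubber pads, 21 mm across and 14 mm high, centred 52 mm (x) and 70 mm (y) from its middle. Underside 14 mm, top 44 mm above the table. Origin at the centre of its underside; x runs to its back edge, y to its left edge.
- slab_center (a point): Middle of the slab's top (44 mm up), at a small round bubble level. One pad, alike to the eye and not known beforehand, is soft: its corner gives at 2 to 5 N, goes 5 to 7 mm down and springs back when let go. The other three corners do not give.
- corner_front_left (a point): Point on the slab's top where its front left corner is pressed, 16 mm in from both edges (44 mm above the table while level).
- corner_front_right (a point): Point on the slab's top where its front right corner is pressed, 16 mm in from both edges (44 mm above the table while level).
- corner_back_left (a point): Point on the slab's top where its back left corner is pressed, 16 mm in from both edges (44 mm above the table while level).
- corner_back_right (a point): Point on the slab's top where its back right corner is pressed, 16 mm in from both edges (44 mm above the table while level).
- shim_front_left: Loose blue plastic horseshoe shim, front left corner, flat on the table, legs (12.8 mm thick) just short of the slab's left edge. At the outer end is an upturned tab 46 mm wide, 32 mm high, 7 mm thick. Origin on the table under the tab's inner face; its y points outwards (tab's outer face y = 7 mm, leg tips y = -34 mm). The tab starts 37 to 44 mm from the slab's edge; home, it touches it. Slides at under 1 N.
- shim_front_right: Loose blue plastic horseshoe shim, front right corner, flat on the table, legs (12.8 mm thick) just short of the slab's right edge. At the outer end is an upturned tab 46 mm wide, 32 mm high, 7 mm thick. Origin on the table under the tab's inner face; its y points outwards (tab's outer face y = 7 mm, leg tips y = -34 mm). The tab starts 37 to 44 mm from the slab's edge; home, it touches it. Slides at under 1 N.
- shim_back_left: Loose blue plastic horseshoe shim, back left corner, flat on the table, legs (12.8 mm thick) just short of the slab's left edge. At the outer end is an upturned tab 46 mm wide, 32 mm high, 7 mm thick. Origin on the table under the tab's inner face; its y points outwards (tab's outer face y = 7 mm, leg tips y = -34 mm). The tab starts 37 to 44 mm from the slab's edge; home, it touches it. Slides at under 1 N.
- shim_back_right: Loose blue plastic horseshoe shim, back right corner, flat on the table, legs (12.8 mm thick) just short of the slab's right edge. At the outer end is an upturned tab 46 mm wide, 32 mm high, 7 mm thick. Origin on the table under the tab's inner face; its y points outwards (tab's outer face y = 7 mm, leg tips y = -34 mm). The tab starts 37 to 44 mm from the slab's edge; home, it touches it. Slides at under 1 N.
- vial_1: Bystander to be left alone: white sample vial with blue cap, 25 mm across, 60 mm high, standing. Origin at the centre of its underside.
- vial_3: Bystander to be left alone: white sample vial with black cap, 25 mm across, 60 mm high, standing. Origin at the centre of its underside.
- marker_red: Bystander to be left alone: felt marker with red cap, 132 mm long, 15 mm across, lying. Origin at the centre of its underside.
- tweezers: Bystander to be left alone: tweezers, 120 mm long, 9 mm high, lying. Origin at the centre of its underside.
- scissors: Bystander to be left alone: red-handled scissors, 172 x 85 x 10 mm, lying. Origin at the centre of its underside.
There are look-alikes about, which are no part of the job. There is more than one size of the slab; the one meant has the size given above.

How it is judged:
By the outcome, as a careful person would: the job done as asked, in the order asked, and still so for the second after the job is handed in, with the robot touching nothing.
It also fails if it takes over 64 s, if anything falls off the work surface, if the arm or the gripper's body presses on something with over 40 N, if the wrist force passes 120 N, or if a joint passes its speed limit or range.

ROBOT

A 6-joint arm with a two-finger parallel gripper is mounted at the origin on a cart in front of the work surface, level with it; the furniture and walls round the work are solid. World frame = base frame: x ahead of the robot, y to its left, z up, the work surface at z = 0. Lengths are in m, angles in rad, forces in N, time in s.
With the tool pointing down it reaches from about 0.325 to 0.85 m from the base axis. Payload 4.4 kg.
Tool frame: the origin (TCP) lies midway between the tips of the shut fingers; the grasp point (between the pads) lies 19 mm behind it; z points along the fingers, y is the direction in which the jaws open and shut (so a half turn about z gives the same grasp; the last joint's range is limited). The gripper opens to 94 mm and grips with 3 to 60 N. Pads are 16 mm wide; open, the fingers measure 119 mm over their backs; the gripper's body (75 mm by 177 mm) begins 78 mm behind the grasp point.
Start: joints at [1.004, 0.207, 1.542, -0, 1.393, -0.15], TCP at [0.233, 0.526, 0.205] pointing down, gripper open.
Joint ranges: [-2.73, 2.73], [-0.86, 2.22], [0.23, 2.46], [-1.11, 4.25], [0.08, 2.63], [-2.82, 2.82]. Speed limits (rad/s): [2.79, 2.79, 3.14, 3.14, 3.14, 3.14].

INTERFACE

Orientations are given as [roll, pitch, yaw] about the fixed x, y, z axes, in that order (R = Rz(yaw) Ry(pitch) Rx(roll)).
In Python, from workcell import bot, vision gives the robot as it stands.
- The arm moves only by the shell command python3 -m handwheel 'ROWS' [FORCE]. ROWS is JSON, a list of rows, each an object with "delta_pos": the shift along the tool's x, y, z in cm, a list of three; "angular": the turn, a rotation vector about the tool's x, y, z in degrees, a list of three; "hand": the closure, from 0 (fully open) to 1 (shut). In form: [{"delta_pos": [dx, dy, dz], "angular": [ax, ay, az], "hand": hand}, ...]. A call has 1 to 20 rows; each row is the pose to reach, as a shift and turn from the pose commanded when the call began, along the tool's axes at that moment; what a row does not reach only later rows make up. A row lasts 1/8 s, in which the tool goes at most 62.5 mm and 10.7 degrees, less where a joint would pass 70% of its speed; a pose out of reach is approached as far as the arm can. A call with a gripper value outside its range is refused whole. The fingers move at their own pace and stop on an object; FORCE is the grip in N (left out, the last holds). Time passes only in rows, so rows that repeat a pose let the fingers close. It gives the time, the measured TCP pose, the force and the opening at its end, in the units of the state.
- bot.state(): the state, without advancing time (a new reading comes with each control period).
- vision.grab_frame(name): name is "scene" or "top" or "wrist"; returns (picture, depth): 480x640x3 uint8, blue, green, red; 480x640 float32, m along the optical axis (not along the pixel's ray), 0 where there is no reading.
- vision.camera_info(name): a dict with "fx", "fy", "cx", "cy" (pixels), "T" (4x4, takes a point from camera to world coordinates). Camera axes: x right, y up, looking along -z (the intrinsics and any distortion apply to the point x, -y, -z); pixel columns grow to the right and rows downward; lengths in m; the calibration is good to about 2 mm. A picture is of the moment at which its call begins: read the wrist's pose just before it. camera_info takes no time and is no camera call; for the wrist camera it gives the pose at the moment of the call.
- bot.hand_in(): hands the job in, once; it reports no verdict.
The state is a dict: "time": time; "joints": joint angles; "qd": joint speeds; "tau": joint torques, N m; "ee_pos": TCP position; "tool_rot": TCP orientation; "force": force on the tool from outside, world axes, zero at the start; "moment": the same for the moment, N m; "grip_width": finger opening in m.
Only numpy, scipy, OpenCV 4.12 (cv2) and the standard library are available. Lean on these libraries where they do the work, as an engineer would, in place of code of your own. Each camera call takes 0.05 s, during which the arm holds its last target.

## Working session

There is one attempt and no reset: what is moved stays moved. The work goes in short steps, Python scripts to look and compute and a shell command to move; the robot and the scene stay as the last step left them, time stands still between calls to the robot, and variables do not carry over. Pictures are saved under pics/ and viewed, and the job is handed in when it is done.

```bash
mkdir -p pics; ls; python3 - <<'E'
from workcell import bot, vision
import cv2,numpy as np
s=bot.state();print({k:np.round(v,3).tolist() for k,v in s.items()})
for n in("scene","top"):
    p,d=vision.grab_frame(n);cv2.imwrite(f"pics/{n}0.png",p);np.save(f"{n}_d.npy",d)
    c=vision.camera_info(n);print(n,c)
E
```

```text
pics
{'time': 0.0, 'joints': [1.004, 0.207, 1.543, -0.0, 1.393, -0.151], 'qd': [0.001, -0.0, -0.003, -0.001, -0.0, 0.0], 'tau': [-0.001, -37.088, -28.141, 0.07, 0.036, -0.0], 'ee_pos': [0.232, 0.525, 0.204], 'tool_rot': [-3.139, -0.0, 2.725], 'force': [-0.038, 0.382, 0.381], 'moment': [-0.031, -0.057, -0.031], 'grip_width': 0.094}
scene {'fx': 593.4379535706101, 'fy': 593.4379535706101, 'cx': 329.6388070571763, 'cy': 235.96808872554988, 'T': array([[ 0.81116865,  0.25931211, -0.52417807, -0.19513339],
       [-0.58479025,  0.35188441, -0.73088831, -0.94138933],
       [-0.0050781 ,  0.89940791,  0.4370808 ,  0.66852975],
       [ 0.        ,  0.        ,  0.        ,  1.        ]])}
top {'fx': 567.842038777187, 'fy': 567.842038777187, 'cx': 322.30631557800535, 'cy': 251.66309038040748, 'T': array([[-0.01655101,  0.99802069, -0.06066926,  0.45856079],
       [-0.9998465 , -0.01686912, -0.00473484,  0.04358645],
       [-0.0057489 ,  0.06058158,  0.99814669,  1.50904409],
       [ 0.        ,  0.        ,  0.        ,  1.        ]])}
```

View pics/scene0.png

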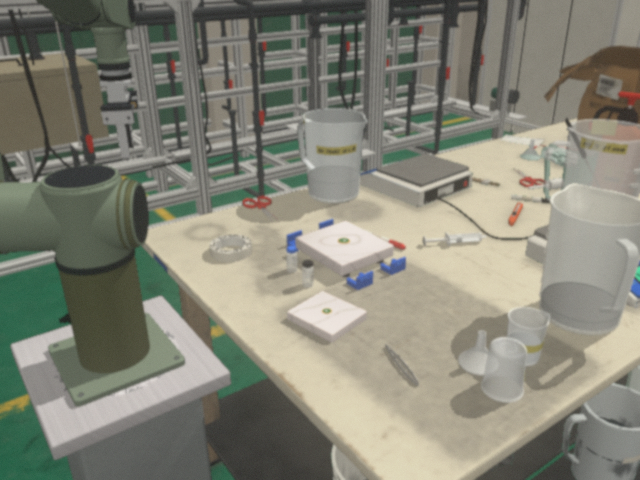

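View pics/top0.png

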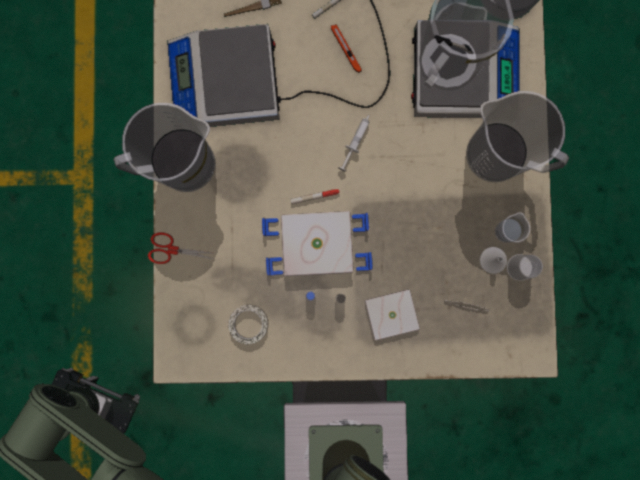

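The slab with the four blue shims is at about (317,243) in the top view. A smaller look-alike without shims is at (392,315). Next I'll measure both and enlarge a crop.

```bash
cat > h.py <<'E'
from workcell import bot, vision
import cv2,numpy as np
def ray(c,u,v,z):
    u=np.asarray(u,float);v=np.asarray(v,float)
    d=np.stack([(u-c['cx'])/c['fx'],-(v-c['cy'])/c['fy'],-np.ones_like(u)],-1)@c['T'][:3,:3].T
    o=c['T'][:3,3]; t=(z-o[2])/d[...,2]
    return o+d*t[...,None]
def proj(c,P):
    P=np.atleast_2d(P);q=(P-c['T'][:3,3])@c['T'][:3,:3]
    return np.stack([c['cx']+c['fx']*q[:,0]/-q[:,2],c['cy']-c['fy']*q[:,1]/-q[:,2]],-1)
E
python3 - <<'E'
from h import *
p=cv2.imread('pics/top0.png');c=vision.camera_info('top')
hsv=cv2.cvtColor(p,cv2.COLOR_BGR2HSV)
print(hsv[225,295],hsv[300,380],hsv[225,390],hsv[290,300])
for n,(x0,y0,x1,y1) in dict(slab=(278,205,358,282),small=(360,285,425,345)).items():
    m=np.zeros(p.shape[:2],np.uint8)
    sub=hsv[y0:y1,x0:x1]; m[y0:y1,x0:x1]=((sub[...,1]<34)&(sub[...,2]>150))*255
    m=cv2.morphologyEx(m,cv2.MORPH_CLOSE,np.ones((5,5)))
    cs,_=cv2.findContours(m,0,2);k=max(cs,key=cv2.contourArea)
    r=cv2.minAreaRect(k);b=cv2.boxPoints(r);P=ray(c,b[:,0]+0,b[:,1]+0,0.044)
    print(n,r,b.round(1).tolist(),P.round(4).tolist(),np.linalg.norm(P-np.roll(P,1,0),axis=1).round(4), P.mean(0))
bl=((hsv[...,0]>105)&(hsv[...,0]<125)&(hsv[...,1]>130)).astype(np.uint8)
k,l,s,ce=cv2.connectedComponentsWithStats(bl)
for i in range(1,k):
    if s[i,4]>20 and 250<ce[i][0]<400 and 200<ce[i][1]<320: print('blue',s[i],ce[i].round(1),ray(c,*ce[i],.02).round(4))
cr=cv2.resize(p[190:350,230:430],None,fx=4,fy=4,interpolation=cv2.INTER_CUBIC);cv2.imwrite('pics/crop_top.png',cr[:600])
s=cv2.imread('pics/scene0.png');cv2.imwrite('pics/crop_scene.png',cv2.resize(s[200:350,240:440],None,fx=4,fy=4,interpolation=cv2.INTER_CUBIC))
E
```

```text
[156   8 169] [  9  16 162] [ 16  51 116] [ 14  48 122]
slab ((316.519287109375, 242.6070556640625), (60.10144805908203, 68.00881958007812), 86.90594482421875) [[280.8999938964844, 214.39999389648438], [348.8999938964844, 210.8000030517578], [352.1000061035156, 270.79998779296875], [284.20001220703125, 274.3999938964844]] [[0.6462, 0.1563, 0.044], [0.6528, -0.0201, 0.044], [0.4969, -0.0255, 0.044], [0.4904, 0.1498, 0.044]] [0.156  0.1765 0.1559 0.1754] [0.57158512 0.06514197 0.044     ]
small ((391.97064208984375, 314.38238525390625), (39.53330612182617, 44.38401794433594), 75.96376037597656) [[365.6000061035156, 300.6000061035156], [408.70001220703125, 289.79998779296875], [418.29998779296875, 328.20001220703125], [375.20001220703125, 338.8999938964844]] [[0.4198, -0.0588, 0.044], [0.4455, -0.17, 0.044], [0.3471, -0.192, 0.044], [0.3215, -0.0812, 0.044]] [0.1008 0.1142 0.1008 0.1137] [ 0.38349598 -0.12551401  0.044     ]
blue [352 214  16  18 147] [361.8 222.1] [ 0.6254 -0.0546  0.02  ]
blue [263 219  15  16 139] [268.1 226.5] [0.6178 0.1923 0.02  ]
blue [356 253  16  17 151] [365.5 261.1] [ 0.5224 -0.0622  0.02  ]
blue [267 258  15  17 134] [272.1 265.8] [0.5142 0.183  0.02  ]
blue [308 293   5   6  24] [310.  295.7] [0.4342 0.0847 0.02  ]
```

View pics/crop_top.png

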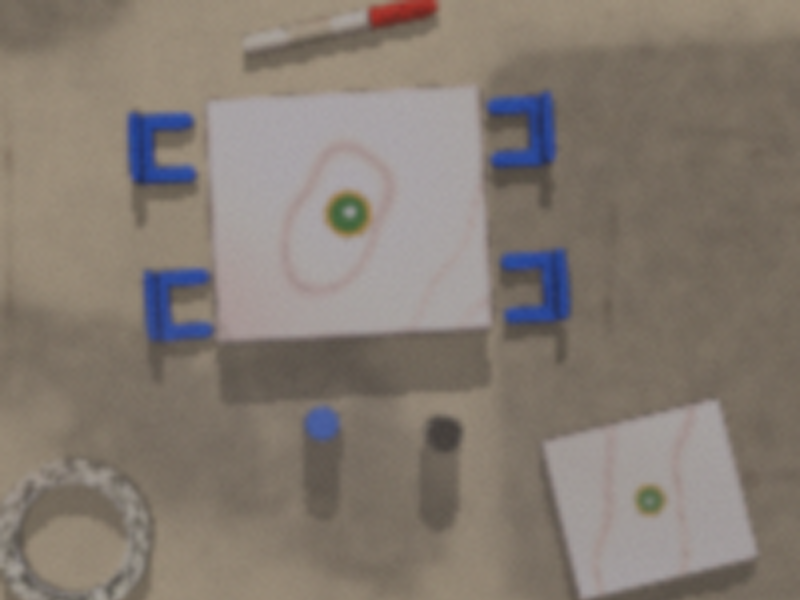

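View pics/crop_scene.png

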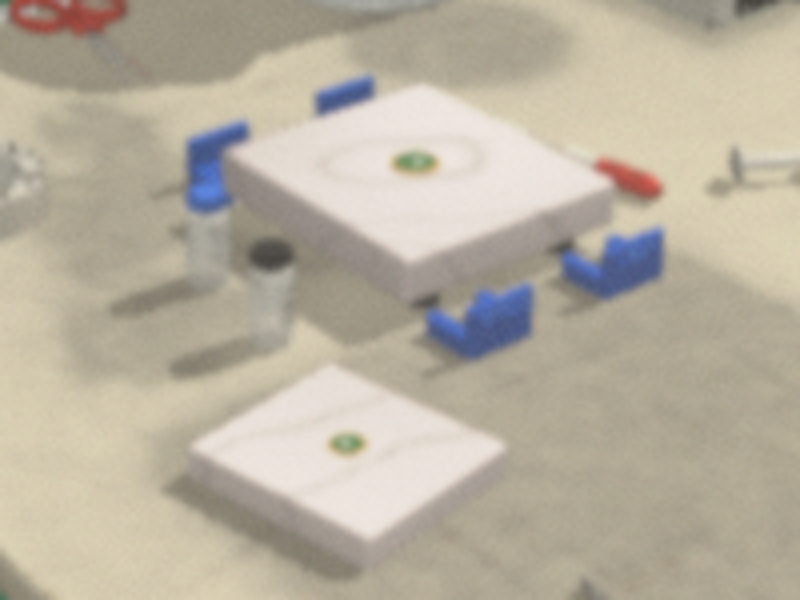

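The slab at (317,243) px measures about 156 × 176 mm (160 × 180 with mask erosion), has a bubble level, and has four shims beside it, so it is the one meant. The piece at (392,315) is only about 101 × 114 mm. The crop agrees: front is toward the vials, left is the image left.

```bash
cat >> h.py <<'E'
from scipy.spatial.transform import Rotation as Rn
C=np.array([.5716,.0651]);YAW=np.deg2rad(2.1)
def s2w(x,y,z): 
    c,s=np.cos(YAW),np.sin(YAW); return np.array([C[0]+c*x-s*y,C[1]+s*x+c*y,z])
def delta(P,yaw=np.pi/2+YAW):
    s=bot.state();R0=Rn.from_euler('xyz',s['tool_rot']).as_matrix()
    R1=Rn.from_euler('xyz',[np.pi,0,yaw]).as_matrix()
    print('d cm',((R0.T@(P-s['ee_pos']))*100).round(2),'rot deg',np.rad2deg(Rn.from_matrix(R0.T@R1).as_rotvec()).round(2))
E
python3 -c "
from h import *
for n,x,y in(('FL',-.064,.074),('FR',-.064,-.074),('BL',.064,.074),('BR',.064,-.074)): print(n,s2w(x,y,.044))
delta(s2w(-.064,.074,.10))"
```

```text
FL [0.50493135 0.1367051  0.044     ]
FR [ 0.51035462 -0.0111955   0.044     ]
BL [0.63284538 0.1413955  0.044     ]
BR [ 0.63826865 -0.0065051   0.044     ]
d cm [-40.65 -24.47  10.48] rot deg [-1.100e-01  5.000e-02  6.402e+01]
```

```bash
python3 -m handwheel '[{"delta_pos":[-4,-2.4,0],"angular":[0,0,6.4],"hand":1},{"delta_pos":[-8,-4.9,0],"angular":[0,0,12.8],"hand":1},{"delta_pos":[-12.2,-7.3,0],"angular":[0,0,19.2],"hand":1},{"delta_pos":[-16.3,-9.8,0],"angular":[0,0,25.6],"hand":1},{"delta_pos":[-20.3,-12.2,0],"angular":[0,0,32],"hand":1},{"delta_pos":[-24.4,-14.7,1],"angular":[0,0,38.4],"hand":1},{"delta_pos":[-28.5,-17.1,3],"angular":[0,0,44.8],"hand":1},{"delta_pos":[-32.5,-19.6,5],"angular":[0,0,51.2],"hand":1},{"delta_pos":[-36.6,-22,7.5],"angular":[0,0,57.6],"hand":1},{"delta_pos":[-40.6,-24.5,9.5],"angular":[0,0,64],"hand":1},{"delta_pos":[-40.6,-24.5,9.5],"angular":[0,0,64],"hand":1},{"delta_pos":[-40.6,-24.5,9.5],"angular":[0,0,64],"hand":1}]' 10
python3 - <<'E'
from h import *
delta(s2w(-.064,.074,.05))
c=vision.camera_info('wrist')
p,d=vision.grab_frame('wrist');cv2.imwrite('pics/w1.png',p)
print(bot.state()['force'],proj(c,[s2w(x,y,.044) for x in(-.08,.08) for y in(-.09,.09)]).round(0).tolist())
E
```

```text
time: 1.6
ee_pos: [0.5043, 0.1377, 0.1102]
tool_rot: [-3.14, -0.001, 1.608]
force: [0.2, 0.8, 0.8]
grip_width: 0.0003
d cm [-0.1   0.06  6.02] rot deg [-0.06 -0.03  0.03]
[-0.04115337 -0.25708412  0.1367639 ] [[299.0, 454.0], [295.0, 227.0], [506.0, 454.0], [541.0, 227.0]]
```

View pics/w1.png

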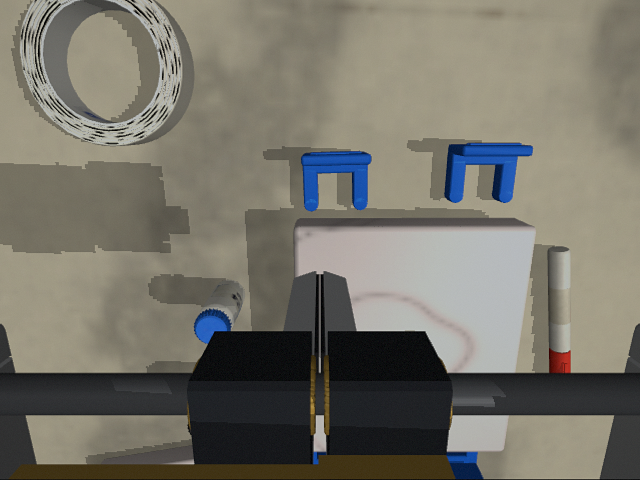

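The wrist view agrees with the top-view estimate: the slab's left edge corners sit at (295,227) and (535,226) px, as predicted to a few px. Now I press the front left corner.

```bash
python3 -m handwheel '[{"delta_pos":[-0.1,0.05,3],"angular":[0,0,0],"hand":1},{"delta_pos":[-0.1,0.05,5],"angular":[0,0,0],"hand":1},{"delta_pos":[-0.1,0.05,6],"angular":[0,0,0],"hand":1},{"delta_pos":[-0.1,0.05,6.2],"angular":[0,0,0],"hand":1},{"delta_pos":[-0.1,0.05,6.2],"angular":[0,0,0],"hand":1}]'
python3 -m handwheel '[{"delta_pos":[0,0,0.1],"angular":[0,0,0],"hand":1},{"delta_pos":[0,0,0.2],"angular":[0,0,0],"hand":1},{"delta_pos":[0,0,0.3],"angular":[0,0,0],"hand":1},{"delta_pos":[0,0,0.4],"angular":[0,0,0],"hand":1},{"delta_pos":[0,0,0.5],"angular":[0,0,0],"hand":1},{"delta_pos":[0,0,0.5],"angular":[0,0,0],"hand":1}]'
```

```text
time: 2.28
ee_pos: [0.506, 0.1369, 0.0493]
tool_rot: [3.14, -0.0, 1.609]
force: [-0.7, -0.4, -0.3]
grip_width: 0.0005
time: 3.02
ee_pos: [0.5054, 0.1364, 0.0443]
tool_rot: [-3.141, 0.0, 1.608]
force: [-3.0, -1.0, 4.9]
grip_width: 0.0003
```

```bash
python3 -m handwheel '[{"delta_pos":[0,0,0.05],"angular":[0,0,0],"hand":1},{"delta_pos":[0,0,0.1],"angular":[0,0,0],"hand":1},{"delta_pos":[0,0,0.1],"angular":[0,0,0],"hand":1}]'
python3 -m handwheel '[{"delta_pos":[0,0,0.05],"angular":[0,0,0],"hand":1},{"delta_pos":[0,0,0.1],"angular":[0,0,0],"hand":1},{"delta_pos":[0,0,0.1],"angular":[0,0,0],"hand":1}]'
```

```text
time: 3.4
ee_pos: [0.5055, 0.1364, 0.0442]
tool_rot: [-3.141, 0.0, 1.608]
force: [-4.6, -0.5, 11.5]
grip_width: 0.0004
time: 3.78
ee_pos: [0.5055, 0.1364, 0.0441]
tool_rot: [-3.141, 0.0, 1.608]
force: [-8.2, -0.4, 15.9]
grip_width: 0.0004
```

Front left is firm: 16 N with no give. Next, front right.

```bash
python3 -m handwheel '[{"delta_pos":[0,0,-0.8],"angular":[0,0,0],"hand":1},{"delta_pos":[0,0,-2],"angular":[0,0,0],"hand":1},{"delta_pos":[-5,0,-2.2],"angular":[0,0,0],"hand":1},{"delta_pos":[-10,0,-2.2],"angular":[0,0,0],"hand":1},{"delta_pos":[-14.8,0,-2],"angular":[0,0,0],"hand":1},{"delta_pos":[-14.8,0,-1.2],"angular":[0,0,0],"hand":1},{"delta_pos":[-14.8,0,-0.7],"angular":[0,0,0],"hand":1},{"delta_pos":[-14.8,0,-0.7],"angular":[0,0,0],"hand":1}]'
python3 -c "
from h import *
delta(s2w(-.064,-.074,.044))"
python3 -m handwheel '[{"delta_pos":[0,0,0.1],"angular":[0,0,0],"hand":1},{"delta_pos":[0,0,0.2],"angular":[0,0,0],"hand":1},{"delta_pos":[0,0,0.3],"angular":[0,0,0],"hand":1},{"delta_pos":[0,0,0.4],"angular":[0,0,0],"hand":1},{"delta_pos":[0,0,0.5],"angular":[0,0,0],"hand":1},{"delta_pos":[0,0,0.5],"angular":[0,0,0],"hand":1}]'
python3 -m handwheel '[{"delta_pos":[0,0,0.05],"angular":[0,0,0],"hand":1},{"delta_pos":[0,0,0.1],"angular":[0,0,0],"hand":1},{"delta_pos":[0,0,0.1],"angular":[0,0,0],"hand":1}]'
```

```text
time: 4.78
ee_pos: [0.51, -0.0101, 0.0477]
tool_rot: [-3.14, -0.001, 1.609]
force: [0.2, 0.8, 0.3]
grip_width: 0.0005
d cm [-0.11  0.03  0.37] rot deg [-0.1  -0.04  0.11]
time: 5.52
ee_pos: [0.5109, -0.0114, 0.0441]
tool_rot: [-3.141, -0.0, 1.608]
force: [-1.8, 0.8, 4.9]
grip_width: 0.0004
time: 5.9
ee_pos: [0.511, -0.0115, 0.0441]
tool_rot: [-3.141, -0.0, 1.608]
force: [-3.8, 1.7, 10.2]
grip_width: 0.0006
```

```bash
python3 -m handwheel '[{"delta_pos":[0,0,0.05],"angular":[0,0,0],"hand":1},{"delta_pos":[0,0,0.1],"angular":[0,0,0],"hand":1},{"delta_pos":[0,0,0.1],"angular":[0,0,0],"hand":1}]'
python3 -m handwheel '[{"delta_pos":[0,0,-0.8],"angular":[0,0,0],"hand":1},{"delta_pos":[0,0,-2],"angular":[0,0,0],"hand":1},{"delta_pos":[0,5,-2.2],"angular":[0,0,0],"hand":1},{"delta_pos":[0,10,-2.2],"angular":[0,0,0],"hand":1},{"delta_pos":[0,12.8,-2],"angular":[0,0,0],"hand":1},{"delta_pos":[0,12.8,-1.2],"angular":[0,0,0],"hand":1},{"delta_pos":[0,12.8,-0.7],"angular":[0,0,0],"hand":1},{"delta_pos":[0,12.8,-0.7],"angular":[0,0,0],"hand":1}]'
python3 -c "
from h import *
delta(s2w(.064,-.074,.044))"
python3 -m handwheel '[{"delta_pos":[0,0,0.1],"angular":[0,0,0],"hand":1},{"delta_pos":[0,0,0.2],"angular":[0,0,0],"hand":1},{"delta_pos":[0,0,0.3],"angular":[0,0,0],"hand":1},{"delta_pos":[0,0,0.4],"angular":[0,0,0],"hand":1},{"delta_pos":[0,0,0.5],"angular":[0,0,0],"hand":1},{"delta_pos":[0,0,0.5],"angular":[0,0,0],"hand":1}]'
python3 -m handwheel '[{"delta_pos":[0,0,0.05],"angular":[0,0,0],"hand":1},{"delta_pos":[0,0,0.1],"angular":[0,0,0],"hand":1},{"delta_pos":[0,0,0.1],"angular":[0,0,0],"hand":1}]'
```

```text
time: 6.28
ee_pos: [0.5111, -0.0115, 0.044]
tool_rot: [-3.141, 0.0, 1.608]
force: [-6.3, 0.9, 16.7]
grip_width: 0.0002
time: 7.28
ee_pos: [0.6365, -0.0066, 0.0472]
tool_rot: [-3.138, -0.001, 1.608]
force: [-1.0, -0.3, 0.7]
grip_width: 0.0006
d cm [0.   0.18 0.32] rot deg [-0.19 -0.03  0.01]
time: 8.02
ee_pos: [0.639, -0.0068, 0.0436]
tool_rot: [3.141, 0.0, 1.608]
force: [-0.5, -0.2, 1.2]
grip_width: 0.0002
time: 8.4
ee_pos: [0.6392, -0.007, 0.0427]
tool_rot: [3.141, 0.0, 1.608]
force: [0.8, -0.4, 1.3]
grip_width: 0.0001
```

Back right looks to be sinking at low force, so I'll continue.

```bash
python3 -m handwheel '[{"delta_pos":[0,0,0.1],"angular":[0,0,0],"hand":1},{"delta_pos":[0,0,0.2],"angular":[0,0,0],"hand":1},{"delta_pos":[0,0,0.3],"angular":[0,0,0],"hand":1},{"delta_pos":[0,0,0.3],"angular":[0,0,0],"hand":1}]'
python3 -m handwheel '[{"delta_pos":[0,0,0.1],"angular":[0,0,0],"hand":1},{"delta_pos":[0,0,0.2],"angular":[0,0,0],"hand":1},{"delta_pos":[0,0,0.3],"angular":[0,0,0],"hand":1},{"delta_pos":[0,0,0.3],"angular":[0,0,0],"hand":1}]'
```

```text
time: 8.9
ee_pos: [0.6394, -0.0069, 0.0398]
tool_rot: [3.14, 0.0, 1.608]
force: [1.9, -2.0, 3.1]
grip_width: 0.0002
time: 9.4
ee_pos: [0.6394, -0.0069, 0.0371]
tool_rot: [3.14, 0.0, 1.608]
force: [3.2, -1.6, 5.1]
grip_width: 0.0005
```

Back right gives: it sank about 7 mm at up to 5 N. I'll lift off and work out that shim's pose.

```bash
python3 -m handwheel '[{"delta_pos":[0,0,-1],"angular":[0,0,0],"hand":1},{"delta_pos":[0,0,-3],"angular":[0,0,0],"hand":1},{"delta_pos":[0,0,-6],"angular":[0,0,0],"hand":1},{"delta_pos":[0,-3,-9],"angular":[0,0,0],"hand":1},{"delta_pos":[0,-3,-9],"angular":[0,0,0],"hand":1}]'
python3 - <<'E'
from h import *
p=cv2.imread('pics/top0.png');c=vision.camera_info('top')
sc=8;x0,y0,x1,y1=345,205,380,245
up=cv2.resize(p[y0:y1,x0:x1],None,fx=sc,fy=sc,interpolation=cv2.INTER_CUBIC)
hsv=cv2.cvtColor(up,cv2.COLOR_BGR2HSV)
m=((hsv[...,0]>100)&(hsv[...,0]<128)&(hsv[...,1]>140)).astype(np.uint8)*255
k=max(cv2.findContours(m,0,2)[0],key=cv2.contourArea)[:,0]/sc+[x0-.5+.5/sc,y0-.5+.5/sc]
P=ray(c,k[:,0],k[:,1],.032)[:,:2]
y=(P-C)@np.array([[np.cos(YAW),-np.sin(YAW)],[np.sin(YAW),np.cos(YAW)]])
print('slab frame extents x',y[:,0].min(),y[:,0].max(),'y',y[:,1].min(),y[:,1].max())
o=y[y[:,1]<y[:,1].min()+.006];print('tab outer x',o[:,0].min(),o[:,0].max(),np.polyfit(o[:,0],o[:,1],1))
P0=ray(c,k[:,0],k[:,1],.0128)[:,:2];y0_=(P0-C)@np.array([[np.cos(YAW),-np.sin(YAW)],[np.sin(YAW),np.cos(YAW)]])
print('tips y',y0_[:,1].max())
print(bot.state()['ee_pos'],bot.state()['force'])
# depth check
p2,d=vision.grab_frame('top');cv2.imwrite('pics/t2.png',p2[150:350,220:470])
p3,d=vision.grab_frame('scene');cv2.imwrite('pics/s2.png',cv2.resize(p3[190:320,280:440],None,fx=4,fy=4,interpolation=2))
E
```

```text
time: 10.02
ee_pos: [0.6092, -0.0077, 0.1297]
tool_rot: [3.138, 0.0, 1.608]
force: [0.0, 0.2, -0.2]
grip_width: 0.0004
slab frame extents x 0.025382170136446468 0.07018844270580042 y -0.1358404961891585 -0.09623732555055216
tab outer x 0.027543657535449913 0.07018844270580042 [ 0.01520894 -0.135088  ]
tips y -0.09726268675898359
[ 0.60924245 -0.00767879  0.12972548] [ 0.04955328  0.18684683 -0.23870152]
```

View pics/s2.png

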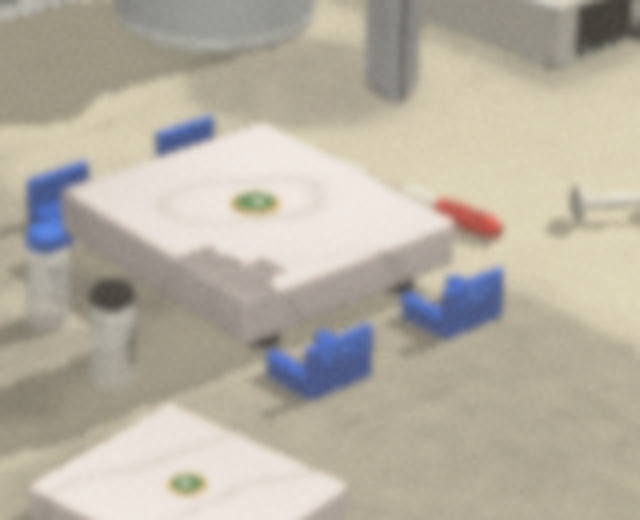

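```bash
python3 -c "
from h import *
delta(s2w(.05,-.19,.13))"
```

```text
d cm [-11.6    1.56  -0.34] rot deg [ 0.02 -0.01  0.02]
```

```bash
python3 -m handwheel '[{"delta_pos":[-4,0.5,0],"angular":[0,0,0],"hand":1},{"delta_pos":[-8,1.1,0],"angular":[0,0,0],"hand":1},{"delta_pos":[-11.6,1.6,0],"angular":[0,0,0],"hand":1},{"delta_pos":[-11.6,1.6,0],"angular":[0,0,0],"hand":1},{"delta_pos":[-11.6,1.6,0],"angular":[0,0,0],"hand":1}]'
cat >> h.py <<'E'
def w2s(P):
    c,s=np.cos(YAW),np.sin(YAW);return (np.asarray(P)[...,:2]-C)@np.array([[c,-s],[s,c]])
E
python3 - <<'E'
from h import *
c=vision.camera_info('wrist')
p,d=vision.grab_frame('wrist');cv2.imwrite('pics/w2.png',p);np.save('w2d.npy',d)
import pickle;pickle.dump(c,open('w2c.pkl','wb'))
print(bot.state()['ee_pos'],proj(c,[s2w(x,-.09,.044) for x in(-.08,.08)]).round(0).tolist(),proj(c,[s2w(.052+a,-.129,.032) for a in(-.023,.023)]).round(0).tolist())
E
```

```text
time: 10.75
ee_pos: [0.6284, -0.1224, 0.1248]
tool_rot: [-3.139, -0.002, 1.608]
force: [-0.5, -0.0, 0.8]
grip_width: 0.0006
[ 0.6284623  -0.12194269  0.12516813] [[113.0, 92.0], [367.0, 91.0]] [[288.0, 154.0], [355.0, 154.0]]
```

View pics/w2.png

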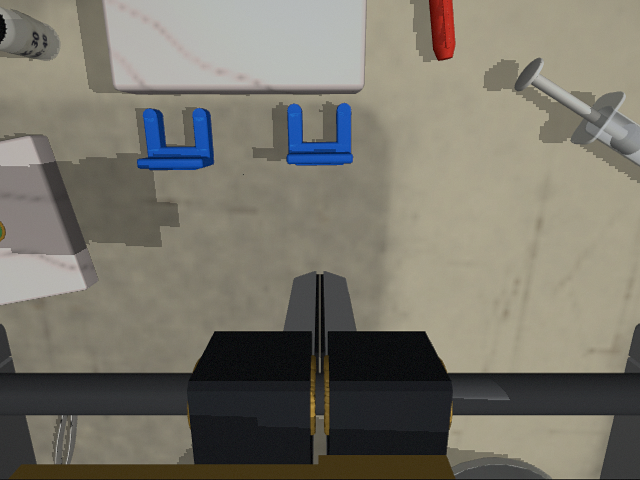

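The wrist view shows the back right shim's tab from (286,154) to (353,154), within about 1 mm of in line with its pad. The slab's right edge is at row 91, columns 112–365, as predicted. Next I go down behind the tab.

```bash
python3 -c "
from h import *
delta(s2w(.051,-.165,.013))"
```

```text
d cm [ 2.38  0.13 11.22] rot deg [-0.12 -0.08  0.06]
```

```bash
python3 -m handwheel '[{"delta_pos":[0.5,0.1,3],"angular":[0,0,0],"hand":1},{"delta_pos":[1.2,0.1,6],"angular":[0,0,0],"hand":1},{"delta_pos":[2,0.1,9],"angular":[0,0,0],"hand":1},{"delta_pos":[2.4,0.1,10.7],"angular":[0,0,0],"hand":1},{"delta_pos":[2.4,0.1,11],"angular":[0,0,0],"hand":1},{"delta_pos":[2.4,0.1,11],"angular":[0,0,0],"hand":1}]'
python3 -c "
from h import *
s=bot.state();print(w2s(s['ee_pos']),s['ee_pos'][2]);delta(s2w(.051,-.115,.013))"
```

```text
time: 11.55
ee_pos: [0.63, -0.0993, 0.0173]
tool_rot: [3.14, 0.001, 1.608]
force: [0.2, -0.5, -1.1]
grip_width: 0.0004
[ 0.05233559 -0.16638404] 0.017310443159628992
d cm [ 5.14 -0.13  0.43] rot deg [0.08 0.03 0.04]
```

```bash
python3 -m handwheel '[{"delta_pos":[0.6,-0.05,0.2],"angular":[0,0,0],"hand":1},{"delta_pos":[1.2,-0.1,0.2],"angular":[0,0,0],"hand":1},{"delta_pos":[1.7,-0.1,0.2],"angular":[0,0,0],"hand":1},{"delta_pos":[2,-0.1,0.2],"angular":[0,0,0],"hand":1},{"delta_pos":[2.3,-0.1,0.2],"angular":[0,0,0],"hand":1},{"delta_pos":[2.6,-0.1,0.2],"angular":[0,0,0],"hand":1},{"delta_pos":[2.9,-0.1,0.2],"angular":[0,0,0],"hand":1},{"delta_pos":[3.2,-0.1,0.2],"angular":[0,0,0],"hand":1},{"delta_pos":[3.5,-0.1,0.2],"angular":[0,0,0],"hand":1},{"delta_pos":[3.8,-0.1,0.2],"angular":[0,0,0],"hand":1},{"delta_pos":[3.8,-0.1,0.2],"angular":[0,0,0],"hand":1}]'
cat > look.py <<'E'
from h import *
import sys
s=bot.state();print(w2s(s['ee_pos']),s['ee_pos'][2],np.round(s['force'],1))
c=vision.camera_info('wrist')
p,d=vision.grab_frame('wrist');cv2.imwrite(f'pics/{sys.argv[1]}.png',p[0:420])
p,d=vision.grab_frame('scene');cv2.imwrite(f'pics/{sys.argv[1]}s.png',cv2.resize(p[190:320,280:440],None,fx=4,fy=4,interpolation=2))
E
python3 look.py w3
```

```text
time: 12.92
ee_pos: [0.6266, -0.0608, 0.0144]
tool_rot: [-3.141, -0.0, 1.608]
force: [-1.2, 0.6, 0.1]
grip_width: 0.0006
[ 0.05038505 -0.12784398] 0.014354552709329439 [-1.2  0.6  0.1]
```

View pics/w3.png

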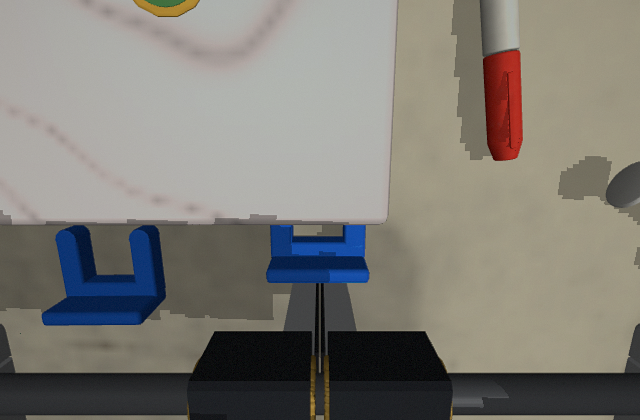

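View pics/w3s.png

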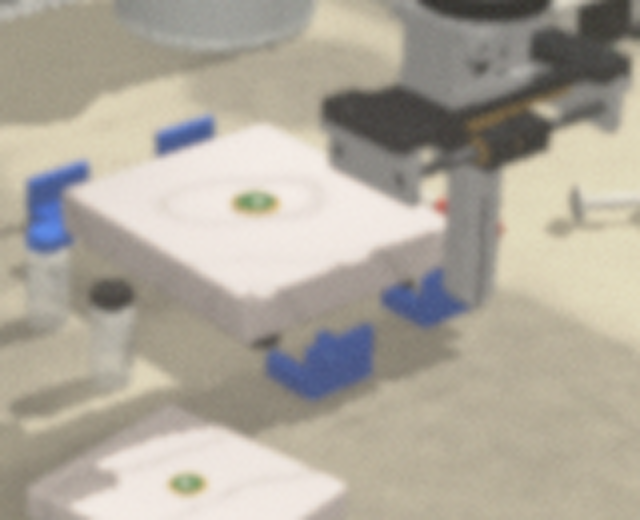

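The shim is sliding in straight: its tab is level at rows 257–283 and its legs are starting under the slab edge at row 222. I'll keep pushing.

```bash
python3 -m handwheel '[{"delta_pos":[0.3,0,0],"angular":[0,0,0],"hand":1},{"delta_pos":[0.6,0,0],"angular":[0,0,0],"hand":1},{"delta_pos":[0.8,0,0],"angular":[0,0,0],"hand":1},{"delta_pos":[1,0,0],"angular":[0,0,0],"hand":1},{"delta_pos":[1.2,0,0],"angular":[0,0,0],"hand":1},{"delta_pos":[1.4,0,0],"angular":[0,0,0],"hand":1},{"delta_pos":[1.6,0,0],"angular":[0,0,0],"hand":1},{"delta_pos":[1.6,0,0],"angular":[0,0,0],"hand":1}]'
python3 look.py w4
```

```text
time: 14.02
ee_pos: [0.6262, -0.045, 0.0145]
tool_rot: [3.142, -0.0, 1.608]
force: [0.2, 0.6, -1.1]
grip_width: 0.0007
[ 0.05053304 -0.11207013] 0.014483203041550728 [ 0.2  0.6 -1.1]
```

View pics/w4.png

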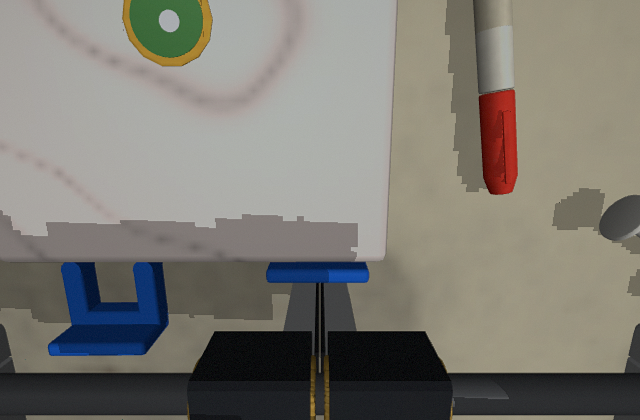

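```bash
python3 -m handwheel '[{"delta_pos":[0.1,0,0],"angular":[0,0,0],"hand":1},{"delta_pos":[0.2,0,0],"angular":[0,0,0],"hand":1},{"delta_pos":[0.3,0,0],"angular":[0,0,0],"hand":1},{"delta_pos":[0.4,0,0],"angular":[0,0,0],"hand":1},{"delta_pos":[0.5,0,0],"angular":[0,0,0],"hand":1},{"delta_pos":[0.5,0,0],"angular":[0,0,0],"hand":1}]'
python3 -m handwheel '[{"delta_pos":[0.1,0,0],"angular":[0,0,0],"hand":1},{"delta_pos":[0.1,0,0],"angular":[0,0,0],"hand":1}]'
python3 -m handwheel '[{"delta_pos":[0.1,0,0],"angular":[0,0,0],"hand":1},{"delta_pos":[0.1,0,0],"angular":[0,0,0],"hand":1}]'
python3 -c "
from h import *
s=bot.state();print(w2s(s['ee_pos']))"
```

```text
time: 14.88
ee_pos: [0.626, -0.0401, 0.0145]
tool_rot: [3.142, -0.0, 1.608]
force: [-0.8, 0.1, -0.7]
grip_width: 0.0006
time: 15.12
ee_pos: [0.6259, -0.0391, 0.0144]
tool_rot: [3.142, -0.0, 1.608]
force: [1.0, 0.2, -0.7]
grip_width: 0.0005
time: 15.38
ee_pos: [0.626, -0.0385, 0.0145]
tool_rot: [3.142, 0.001, 1.608]
force: [1.0, -1.6, -0.2]
grip_width: 0.0002
[ 0.05052009 -0.10556923]
```

```bash
python3 -m handwheel '[{"delta_pos":[0.05,0,0],"angular":[0,0,0],"hand":1},{"delta_pos":[0.05,0,0],"angular":[0,0,0],"hand":1}]'
python3 -m handwheel '[{"delta_pos":[0.05,0,0],"angular":[0,0,0],"hand":1},{"delta_pos":[0.05,0,0],"angular":[0,0,0],"hand":1}]'
python3 look.py w5
```

```text
time: 15.62
ee_pos: [0.6259, -0.0385, 0.0145]
tool_rot: [3.142, 0.001, 1.608]
force: [-0.4, -3.6, -0.1]
grip_width: 0.0005
time: 15.88
ee_pos: [0.626, -0.0385, 0.0145]
tool_rot: [3.142, 0.002, 1.608]
force: [0.5, -5.2, -0.6]
grip_width: 0.0001
[ 0.05052071 -0.10550137] 0.014475806949490976 [ 0.5 -5.2 -0.6]
```

View pics/w5.png

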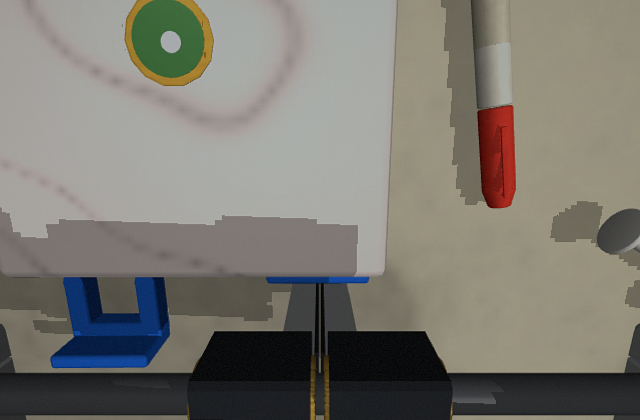

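The tab is against the slab edge: the tool stopped dead at y = -105.5 mm (home was expected at about -105) and force rose to 5 N. I'll back off, go up and press the back right corner.

```bash
python3 -m handwheel '[{"delta_pos":[-0.5,0,0],"angular":[0,0,0],"hand":1},{"delta_pos":[-2,0,0],"angular":[0,0,0],"hand":1},{"delta_pos":[-2.5,0,-2],"angular":[0,0,0],"hand":1},{"delta_pos":[-2.5,0,-6],"angular":[0,0,0],"hand":1},{"delta_pos":[-2.5,0,-6],"angular":[0,0,0],"hand":1},{"delta_pos":[1,1,-6],"angular":[0,0,0],"hand":1},{"delta_pos":[3.1,1.35,-5.5],"angular":[0,0,0],"hand":1},{"delta_pos":[3.1,1.35,-4],"angular":[0,0,0],"hand":1},{"delta_pos":[3.1,1.35,-3.5],"angular":[0,0,0],"hand":1},{"delta_pos":[3.1,1.35,-3.5],"angular":[0,0,0],"hand":1}]'
python3 look.py w6; python3 -c "
from h import *
delta(s2w(.064,-.074,.044))"
```

```text
time: 17.23
ee_pos: [0.637, -0.0065, 0.0479]
tool_rot: [-3.139, -0.0, 1.607]
force: [-0.1, -0.6, -0.4]
grip_width: 0.0006
[ 0.06275772 -0.07397045] 0.04785605751249583 [-0.1 -0.6 -0.4]
d cm [0.01 0.01 0.52] rot deg [-0.02  0.   -0.04]
```

View pics/w6s.png

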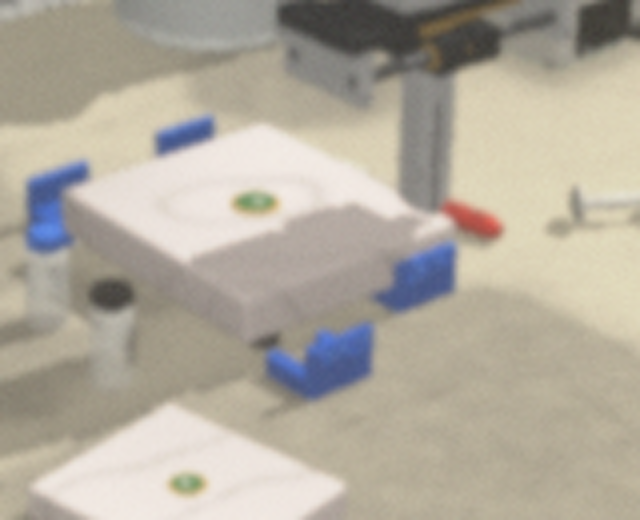

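The scene view shows the back right shim (380–455, 245–310) with its tab against the slab, and the front right shim still in place. Pressing now.

```bash
python3 -m handwheel '[{"delta_pos":[0,0,0.2],"angular":[0,0,0],"hand":1},{"delta_pos":[0,0,0.4],"angular":[0,0,0],"hand":1},{"delta_pos":[0,0,0.5],"angular":[0,0,0],"hand":1},{"delta_pos":[0,0,0.6],"angular":[0,0,0],"hand":1},{"delta_pos":[0,0,0.7],"angular":[0,0,0],"hand":1},{"delta_pos":[0,0,0.7],"angular":[0,0,0],"hand":1}]'
python3 -m handwheel '[{"delta_pos":[0,0,0.1],"angular":[0,0,0],"hand":1},{"delta_pos":[0,0,0.2],"angular":[0,0,0],"hand":1},{"delta_pos":[0,0,0.2],"angular":[0,0,0],"hand":1}]'
```

```text
time: 18.08
ee_pos: [0.6385, -0.006, 0.0432]
tool_rot: [3.141, 0.0, 1.608]
force: [-2.4, -0.5, 5.0]
grip_width: 0.0004
time: 18.45
ee_pos: [0.6385, -0.006, 0.043]
tool_rot: [3.141, 0.001, 1.608]
force: [-5.5, 0.1, 13.4]
grip_width: 0.0006
```

The corner now stops firmly after about 1 mm. I'll press harder.

```bash
python3 -m handwheel '[{"delta_pos":[0,0,0.1],"angular":[0,0,0],"hand":1},{"delta_pos":[0,0,0.2],"angular":[0,0,0],"hand":1},{"delta_pos":[0,0,0.2],"angular":[0,0,0],"hand":1},{"delta_pos":[0,0,0.2],"angular":[0,0,0],"hand":1}]'
python3 -m handwheel '[{"delta_pos":[0,0,0.05],"angular":[0,0,0],"hand":1},{"delta_pos":[0,0,0.1],"angular":[0,0,0],"hand":1},{"delta_pos":[0,0,0.1],"angular":[0,0,0],"hand":1},{"delta_pos":[0,0,0.1],"angular":[0,0,0],"hand":1}]'
```

```text
time: 18.95
ee_pos: [0.6386, -0.006, 0.043]
tool_rot: [3.141, 0.001, 1.608]
force: [-9.7, 0.7, 20.9]
grip_width: 0.0
time: 19.45
ee_pos: [0.6386, -0.006, 0.0429]
tool_rot: [3.141, 0.001, 1.608]
force: [-11.9, 0.8, 26.0]
grip_width: 0.0005
```

```bash
python3 -m handwheel '[{"delta_pos":[0,0,-0.3],"angular":[0,0,0],"hand":1},{"delta_pos":[0,0,-0.6],"angular":[0,0,0],"hand":1},{"delta_pos":[0,0,-2],"angular":[0,0,0],"hand":1},{"delta_pos":[0,0,-6],"angular":[0,0,0],"hand":1},{"delta_pos":[-5,0,-10],"angular":[0,0,0],"hand":1},{"delta_pos":[-10,0,-12],"angular":[0,0,0],"hand":1},{"delta_pos":[-15,0,-12],"angular":[0,0,0],"hand":1},{"delta_pos":[-15,0,-12],"angular":[0,0,0],"hand":1},{"delta_pos":[-15,0,-12],"angular":[0,0,0],"hand":1}]'
python3 look.py w7; python3 - <<'E'
from h import *
p,d=vision.grab_frame('top');cv2.imwrite('pics/t7.png',cv2.resize(p[190:340,230:430],None,fx=4,fy=4,interpolation=2))
c=vision.camera_info('wrist');print(proj(c,[s2w(x,-.09,.044) for x in(-.08,.08)]).round(0))
# slab/ shim shifts vs first top frame
a=cv2.imread('pics/top0.png');
for f in(a,p):
    h=cv2.cvtColor(f,cv2.COLOR_BGR2HSV);m=((h[...,0]>105)&(h[...,0]<125)&(h[...,1]>130)).astype(np.uint8)
    k,l,s,ce=cv2.connectedComponentsWithStats(m)
    print([(ce[i].round(1).tolist(),int(s[i,4])) for i in range(1,k) if s[i,4]>20 and 250<ce[i][0]<400 and 200<ce[i][1]<320])
E
```

```text
time: 20.58
ee_pos: [0.6435, -0.1551, 0.157]
tool_rot: [-3.141, -0.001, 1.607]
force: [-0.6, 0.6, 0.2]
grip_width: 0.0006
[ 0.06377367 -0.22269389] 0.15698399634108473 [-0.6  0.6  0.2]
[[110.  46.]
 [342.  46.]]
[([361.8, 222.1], 147), ([268.1, 226.5], 139), ([365.5, 261.1], 151), ([272.1, 265.8], 134), ([310.0, 295.7], 24)]
[([351.6, 221.2], 24), ([268.1, 226.5], 139), ([365.5, 261.1], 155), ([272.1, 265.8], 133), ([310.0, 295.5], 26)]
```

View pics/w7.png

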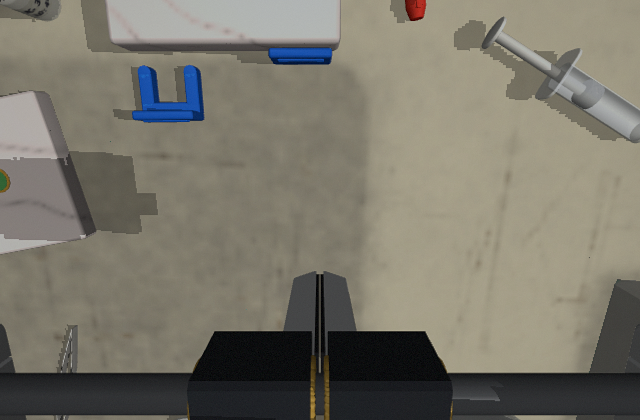

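View pics/t7.png

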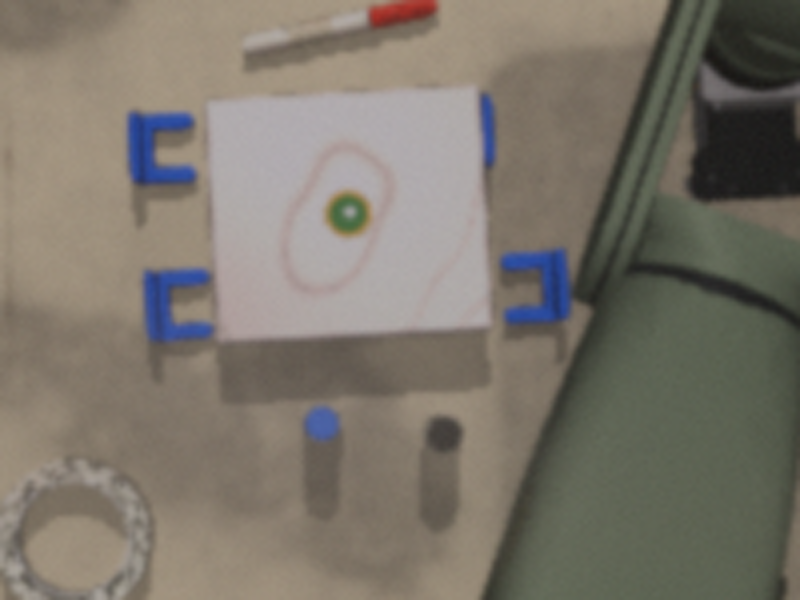

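The top view shows the slab, the other three shims and the vials at the same pixels as before. The back right shim is home, with its tab at (488,130) against the slab's edge. Handing in.

```bash
python3 -c "
from workcell import bot
print(bot.hand_in())"
```

```text
the job is handed in; nothing more can be done
None
```

The soft corner was the back right one. Its shim is now home under the slab, and the corner no longer gives. I handed the job in at about 21 s.

- **Finding the corner:** Front left and front right stayed firm at about 16 N. Back right sank about 7 mm at up to 5 N. I did not press back left, since the soft corner had already been found.
- **Pushing the shim:** It slid in straight until its tab met the slab's edge. The tool stopped within 1 mm of the expected home position, and I stopped pushing at about 5 N.
- **Bedding down:** On the last press the corner settled about 1 mm onto the shim and then held firm up to 26 N. During that press the sideways force reached about 12 N, but the slab did not move.
- **Last checks:** In the top view the slab, the other three shims, the vials and the marker showed no shift. I did not measure the tweezers and scissors again, but the arm never went near them. The arm was clear of everything at hand-in, and no check failed or disagreed.

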